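# Shut the needle-file case

## Robot

A 6-joint arm with a two-finger parallel gripper is mounted at the origin on a cart in front of the work surface, level with it; the furniture and walls round the work are solid. World frame = base frame: x ahead of the robot, y to its left, z up, the work surface at z = 0. Lengths are in m, angles in rad, forces in N, time in s.
With the tool pointing down it reaches from about 0.375 to 0.9 m from the base axis. Payload 3.1 kg.
Tool frame: the origin (TCP) lies on the centre line of the jaws, within the pads' length; the fingertips stand 19 mm ahead of it and the grasp point (between the pads) is the TCP; z points along the fingers, y is the direction in which the jaws open and shut (so a half turn about z gives the same grasp; the last joint's range is limited). The gripper opens to 85 mm and grips with 20 to 120 N. Pads are 22 mm wide; open, the fingers measure 114 mm over their backs; the gripper's body (76 mm by 85 mm) begins 54 mm behind the grasp point. The pads swing forward as they close: fully open they stand 13 mm farther back than shut.
Start: joints at [-1.51, 0.527, 1.433, -0, 1.181, -0.178], TCP at [0.148, -0.607, 0.25] pointing down, gripper open.
Joint ranges: [-3.08, 3.08], [-0.75, 2.2], [0.22, 2.44], [-1.43, 4.57], [0, 2.65], [-2.85, 2.85]. Speed limits (rad/s): [2.79, 2.79, 3.14, 3.14, 3.14, 3.14].

## Interface

Orientations are given as a unit quaternion [x, y, z, w].
In Python, from station import manip, imaging, workorder gives the robot as it stands.
- The arm moves only by the shell command python3 -m creep 'ROWS' [FORCE]. ROWS is a JSON object of lists of equal length, an entry for each row: "claw": the finger opening in cm, from 0 to 8.54; "dp": the shift along the tool's x, y, z in cm, a list of three; "roll": the turn about the tool's z in rad. In form: {"claw": [claw, ...], "dp": [[dx, dy, dz], ...], "roll": [roll, ...]}. A call has 1 to 12 rows; each row is the pose to reach, as a shift and turn from the pose commanded when the call began, along the tool's axes at that moment; what a row does not reach only later rows make up. A row lasts 1/10 s, in which the tool goes at most 50 mm and 8.59 degrees, less where a joint would pass 70% of its speed; a pose out of reach is approached as far as the arm can. A call with a gripper value outside its range is refused whole. The fingers move at their own pace and stop on an object; FORCE is the grip in N (left out, the last holds). Time passes only in rows, so rows that repeat a pose let the fingers close. It gives the time, the measured TCP pose, the force and the opening at its end, in the units of the state.
- manip.sense(): the state, without advancing time (a new reading comes with each control period).
- imaging.snapshot(name): name is "scene" or "top" or "wrist"; returns a dict with "image" (384x512x3 uint8, red, green, blue), "z_map" (384x512 float32, m along the optical axis (not along the pixel's ray), 0 where there is no reading), "vfov" (degrees; the focal length in pixels is half the picture's height over the tangent of half this angle, whatever the lens; pixels are square), "cx", "cy" (the principal point, pixels), "R" (3x3) and "t" (3): a world point X has camera coordinates R X + t. Camera axes: x right, y down, z forward; pixel columns grow to the right and rows downward; lengths in m; the calibration is good to about 2 mm. A picture is of the moment at which its call begins.
- workorder.sign_off(): hands the job in, once; it reports no verdict.
The state is a dict: "t": time; "q": joint angles; "qd": joint speeds; "tau": joint torques, N m; "tcp_pos": TCP position; "tool_rot": TCP orientation; "force": force on the tool from outside, world axes, zero at the start; "ft_torque": the same for the moment, N m; "finger_gap": opening from 0.0 (shut) to 1.0 (fully open).
Only numpy, scipy, OpenCV 4.12 (cv2) and the standard library are available. Lean on these libraries where they do the work, as an engineer would, in place of code of your own. Each camera call takes 0.05 s, during which the arm holds its last target.

## Task

Put the needle-file case away shut: one file still lies propped over the left end of the open case and keeps the lid from closing, so push it in until it lies down inside beside the other file. Then bring the leaning lid over and lower it under control, never letting it drop, and press its front edge down until the spring catch snaps and the lid is fully shut, with both files inside. Do not shove or knock over the loupe, the bottle, the blower, the spool or the hammer that stand round the case.

Things in the scene. Friction and masses are not known exactly. Their poses are not given: they have to be found in the camera images.
- file_case: base of a hinged wooden case, fixed, 104 x 204 x 38 mm (x, y, z), open above. Origin: centre of its underside, on the bench; x points to its back (hinge side), y to its left end. Walls 8 mm, floor 4 mm above the bench; a low rail along y (14 mm high) splits the inside into a front and a rear trough 41 mm wide, centres at x = -23.5 and 23.5. The lid's hinge line runs along y at x = 52, z = 38
- case_lid (a joint): angle of the lid, rad: 0 shut, 1.57 upright, 1.75 leaning back on its stop. The stiff hinge holds it from about 0.95 up; lower than that it falls by its own weight (220 g) until a spring ball catch at the middle of the front stops it at 0.11 to 0.13. There its front must be pressed down with about 10 N; it then snaps to below 0.02
- lid_lip (a point): middle of the front edge of the lid board, half-way through its thickness. The board is 8 mm thick, 204 wide and reaches 118 mm from the hinge line; a frame under it is 14 mm deep and ends 14 mm short of the front edge. Shut, the board lies 52 to 60 mm above the bench and overhangs the front wall by 14 mm; below the overhang is free, so a finger can carry it there
- file_handle_end (a point): end of the wooden handle (12 mm thick, 57 long) of the propped needle file, on its axis; the file is 165 mm long, about 30 g. The handle rests on the left end wall (+y end of the case), sticks out 15 to 40 mm beyond it, over the front trough; the file slopes down into the case
- file_tip (a point): tip end of the same file's blade (9 mm thick), half-way through its thickness; it lies on the floor of the front trough
- lying_file_centre (a point): centre of the other needle file, 165 x 12 x 12 mm, which lies properly in the rear trough along y
- loupe_centre (a point): eye loupe, a black flared cup 42 mm across and 35 mm high, standing in front of the case; the point is at its centre, half-way up
- bottle_centre (a point): small glass bottle with a screw cap, 26 mm across and 48 mm high, standing in front of the case; the point is at its centre, half-way up
- blower_centre (a point): rubber hand blower standing on its foot in front of the case: a bulb 51 mm across up to 64 mm, then a thin nozzle up to 116 mm high; the point is on its axis, half-way up. Loupe, bottle and blower stand in a row before the case, about 70 mm apart, in any order
- spool_centre (a point): thread spool 28 mm across and 30 mm high, standing left of the case towards the back; the point is at its centre, half-way up
- hammer_centre (a point): small hammer 149 mm long, 12 mm high, 38 mm wide at the head, lying right of the case; the point is the middle of its length, half-way up

How it is judged:
On the way, in this order (a step that is already met when the one before it is completed fails the run):
1. the propped file lies down inside the tray (z of each of file_handle_end, file_tip in the frame of file_case below 0.026 m and y of file_handle_end in the frame of file_case below 0.094 m), for 0.2 s.
2. the lid has been brought over the case (value of joint case_lid below 0.7 rad).
At the end, for the whole second after the job is handed in: The lid is fully shut on its catch (below 0.025 rad), with both files lying inside the case: handle end and tip of the formerly propped file and the centre of the other less than 30 mm above the bench (value of joint case_lid below 0.025 rad and z of each of file_handle_end, file_tip, lying_file_centre in the frame of file_case below 0.03 m and horizontal distance between lying_file_centre and file_case below 0.06 m); the robot touches nothing.
It fails at once if the lid drops: it falls faster than 4 rad/s (0.47 m/s at its front edge, reached by about 3 cm of free fall) while still more than 0.15 rad open (velocity of joint case_lid below -4 rad/s and value of joint case_lid above 0.15 rad).
It fails at once if the loupe, bottle, blower, spool or hammer is moved by more than 20 mm (distance of any of loupe_centre, bottle_centre, blower_centre, spool_centre, hammer_centre from where it was at the start of the episode above 0.02 m).
It also fails if it takes over 51 s, if anything falls off the work surface, if the arm or the gripper's body presses on something with over 40 N, if the wrist force passes 120 N, or if a joint passes its speed limit or range.

## Working session

There is one attempt and no reset: what is moved stays moved. The work goes in short steps, Python scripts to look and compute and a shell command to move; the robot and the scene stay as the last step left them, time stands still between calls to the robot, and variables do not carry over. Pictures are saved under pics/ and viewed, and the job is handed in when it is done.

```bash
ls; mkdir -p pics
cat > h.py <<'E'
import numpy as np, cv2
from station import manip, imaging, workorder
def snap(n,f):
    s=imaging.snapshot(n); cv2.imwrite('pics/'+f+'.png',s['image'][:,:,::-1]); np.savez('pics/'+f+'.npz',**s); return s
def K(s):
    f=s['image'].shape[0]/2/np.tan(np.radians(s['vfov'])/2); return f,s['cx'],s['cy']
def pt(s,u,v,z=None):
    f,cx,cy=K(s); d=np.array([(u-cx)/f,(v-cy)/f,1.]); R=np.array(s['R']);t=np.array(s['t'])
    C=-R.T@t; w=R.T@d
    if z is None: return C+w*s['z_map'][int(round(v)),int(round(u))]
    return C+w*(z-C[2])/w[2]
def proj(s,X):
    f,cx,cy=K(s); c=np.array(s['R'])@np.array(X)+np.array(s['t']); return cx+f*c[0]/c[2],cy+f*c[1]/c[2]
E
python3 - <<'E'
from h import *
for n in ['scene','top','wrist']:
    s=snap(n,n+'0'); print(n,s['vfov'],-np.array(s['R']).T@s['t'],(s['z_map']>0).mean())
print(manip.sense())
E
```

```text
pics
scene 43.404627178492206 [-0.06428202  0.43589265  0.7739659 ] 0.9958953857421875
top 46.21785375660785 [0.36503509 0.06457431 1.10935014] 0.9960784912109375
wrist 64.32567823153659 [ 0.21729175 -0.58923828  0.37324738] 0.9959818522135416
{'t': 0.15, 'q': array([-1.51049075e+00,  5.28245373e-01,  1.43364494e+00, -5.87189555e-06,
        1.18141227e+00, -1.78530281e-01]), 'qd': array([ 1.41384998e-05, -6.42882338e-04, -2.89116862e-03,  6.99429602e-04,
       -1.08953314e-03,  1.57384819e-04]), 'tau': array([ 6.34961689e-04, -4.42743480e+01, -1.78275293e+01, -2.44275507e-04,
        5.64509523e-03, -1.20990842e-05]), 'tcp_pos': array([ 0.14783305, -0.60671009,  0.2495511 ]), 'tool_rot': array([ 9.92877653e-01,  1.19135366e-01,  4.77989906e-05, -8.53630419e-04]), 'force': array([-0.3526401 ,  0.2395985 , -0.29888473]), 'ft_torque': array([ 0.02903012, -0.00273078, -0.02034724]), 'finger_gap': 1.00422205195821}
```

View pics/scene0.png

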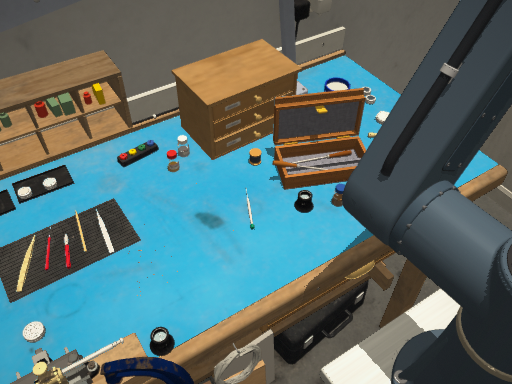

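View pics/top0.png

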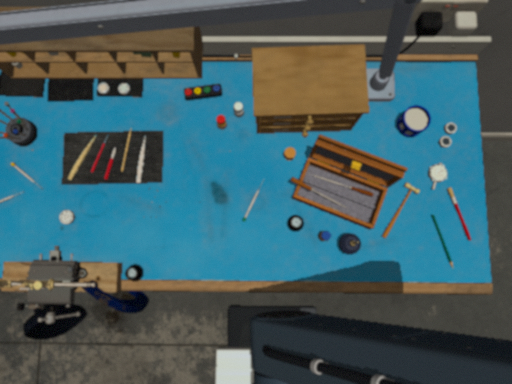

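The case is at top pixel (340,185). Its lid leans back, towards up-right. The loupe is at (295,222), bottle (325,236), blower (349,243), spool (290,153) and hammer (402,208). I'll enlarge it to measure.

Run:
```python
from h import *
s=dict(np.load('pics/top0.npz'))
c=s['image'][120:270,260:440,::-1]; cv2.imwrite('pics/topcrop.png',cv2.resize(c,None,fx=4.4,fy=4,interpolation=cv2.INTER_CUBIC) if 0 else cv2.resize(c,None,fx=4,fy=4,interpolation=cv2.INTER_CUBIC))
s2=dict(np.load('pics/scene0.npz'))
c=s2['image'][80:220,240:390,::-1]; cv2.imwrite('pics/scenecrop.png',cv2.resize(c,None,fx=4,fy=4,interpolation=cv2.INTER_CUBIC))
print(pt(s,340,185),pt(s,100,185,0),K(s))
```

```text
[ 0.54263568 -0.14215015  0.00599097] [0.54069188 0.45751665 0.        ] (np.float64(449.9434326961918), array(248.01378649), array(188.15514895))
```

View pics/topcrop.png

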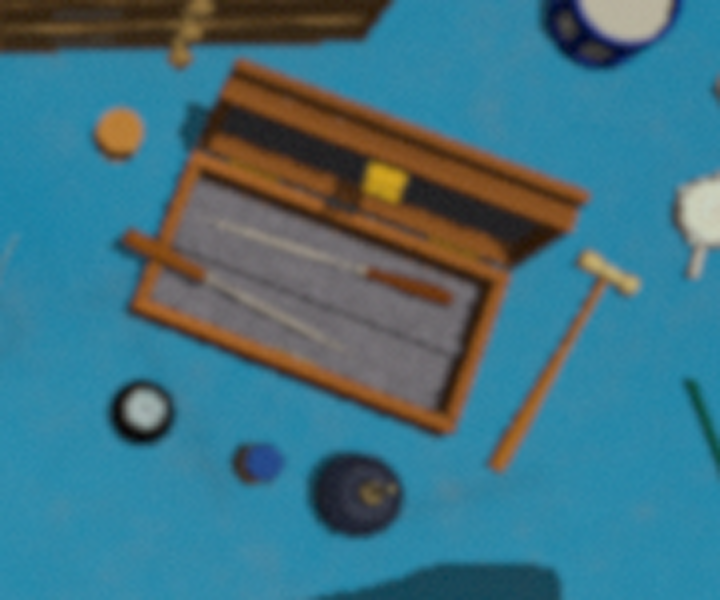

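View pics/scenecrop.png

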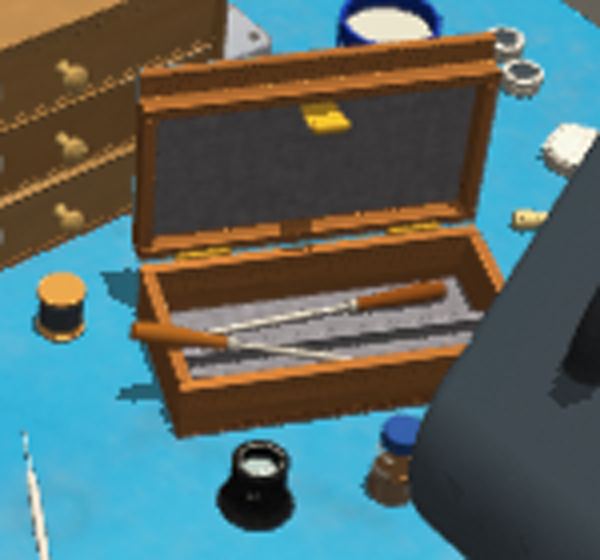

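The rim corners in the top crop are about (135,305), (447,430), (507,272) and (197,153). The handle end is at (125,240), and the file tip at (342,347) lies on the floor of the front trough.

Run:
```python
from h import *
s=dict(np.load('pics/top0.npz'))
P=lambda u,v,z=None: pt(s,260+(u+.5)/4-.5,120+(v+.5)/4-.5,z)
c=[P(135,305,.038),P(447,430,.038),P(507,272,.038),P(197,153,.038)]
for x in c: print(x)
fl,fr,br,bl=c
print(np.linalg.norm(fl-fr),np.linalg.norm(bl-br),np.linalg.norm(fl-bl),np.linalg.norm(fr-br))
ctr=sum(c)/4; yd=(fl-fr)+(bl-br); yaw=np.arctan2(-yd[0],yd[1]); xd=(bl-fl)+(br-fr); print('ctr',ctr,'yaw y',np.degrees(yaw),'x',np.degrees(np.arctan2(xd[1],xd[0])))
# refine using y-axis
C,S=np.cos(yaw),np.sin(yaw)
R=np.array([[C,-S],[S,C]])
loc=lambda X:(R.T@(X[:2]-ctr[:2]))
for n,u,v,z in [('handle',125,240,.05),('hjoin',203,277,.035),('tip',342,347,.0085),('loupe',145,409,.035),('bottle',265,462,.048),('blowertip',382,490,.116),('blowerbulb',357,493,.035),('spool',120,132,.03),('hamh',610,272,.012),('hamend',498,465,.012),('lying',335,262,.01)]:
    X=P(u,v,z); D=P(u,v); print(n,X.round(4),'loc',loc(X).round(4),'depth',D.round(3),loc(D).round(3))
for u,v in [(240,62),(588,195),(572,230),(395,180),(420,130)]:
    D=P(u,v); print('lid',D.round(3),loc(D).round(3))
```

```text
[ 0.51052577 -0.02410566  0.038     ]
[ 0.43688908 -0.20779733  0.038     ]
[ 0.53164838 -0.24674494  0.038     ]
[ 0.60382907 -0.06238169  0.038     ]
0.19790146864469355 0.19798954540766125 0.10084919545590909 0.1024511563138865
ctr [ 0.52072307 -0.1352574   0.038     ] yaw y -21.61266518184847 x -22.32438903706341
handle [ 0.548  -0.0175  0.05  ] loc [-0.0181  0.1196] depth [ 0.547 -0.017  0.053] [-0.019  0.12 ]
hjoin [ 0.5282 -0.0654  0.035 ] loc [-0.0188  0.0677] depth [ 0.528 -0.065  0.037] [-0.019  0.068]
tip [ 0.4892 -0.153   0.0085] loc [-0.0228 -0.0281] depth [ 0.49  -0.154  0.002] [-0.022 -0.029]
loupe [ 0.4484 -0.0298  0.035 ] loc [-0.106   0.0714] depth [ 0.449 -0.031  0.026] [-0.105  0.071]
bottle [ 0.4168 -0.0986  0.048 ] loc [-0.1101 -0.0042] depth [ 0.417 -0.098  0.049] [-0.11  -0.004]
blowertip [ 0.3987 -0.1515  0.116 ] loc [-0.1074 -0.0601] depth [ 0.399 -0.156  0.096] [-0.105 -0.064]
blowerbulb [ 0.3996 -0.1544  0.035 ] loc [-0.1056 -0.0624] depth [ 0.399 -0.15   0.057] [-0.108 -0.058]
spool [ 0.6186 -0.0164  0.03  ] loc [0.0472 0.1466] depth [ 0.619 -0.016  0.029] [0.048 0.147]
hamh [ 0.536  -0.3171  0.012 ] loc [ 0.0812 -0.1634] depth [ 0.536 -0.318  0.01 ] [ 0.082 -0.164]
hamend [ 0.4177 -0.2443  0.012 ] loc [-0.0556 -0.1394] depth [ 0.418 -0.244  0.012] [-0.056 -0.139]
lying [ 0.5417 -0.1497  0.01  ] loc [ 0.0248 -0.0057] depth [ 0.541 -0.149  0.013] [ 0.024 -0.005]
lid [ 0.629 -0.073  0.153] [0.078 0.098]
lid [ 0.555 -0.257  0.157] [ 0.077 -0.101]
lid [ 0.539 -0.253  0.139] [ 0.061 -0.103]
lid [ 0.569 -0.161  0.126] [ 0.055 -0.006]
lid [ 0.591 -0.169  0.155] [ 0.078 -0.006]
```

```bash
cat >> h.py <<'E'
from scipy.spatial.transform import Rotation as Ro
CTR=np.array([0.5207,-0.1353]); YAW=np.radians(-21.8)
CR=np.array([[np.cos(YAW),-np.sin(YAW)],[np.sin(YAW),np.cos(YAW)]])
def loc(X): X=np.asarray(X); return np.r_[CR.T@(X[:2]-CTR),X[2]]
def wor(l): return np.r_[CR@np.array(l[:2])+CTR,l[2]]
def st():
    s=manip.sense(); T=Ro.from_quat(s['tool_rot']).as_matrix()
    y=np.arctan2(T[1,0],T[0,0]); print('t',round(s['t'],2),'tcp loc mm',(loc(s['tcp_pos'])*1000).round(1),'yaw',round(np.degrees(y),1),'roll to 68.2:',round(-(np.radians(68.2)-y),3),'F loc',np.r_[CR.T@s['force'][:2],s['force'][2]].round(1),'gap mm',round(s['finger_gap']*85,1),'q',s['q'].round(2)); return s,T
def go(l):
    s,T=st(); print('dp cm',(T.T@(wor(l)-s['tcp_pos'])*100).round(1))
E
python3 - <<'E'
from h import *
s=dict(np.load('pics/top0.npz'))
for u,v in [(255,128),(310,115),(360,80),(364,110),(357,128),(310,50),(364,50)]:
    D=pt(s,u,v); print((u,v),D.round(3),loc(D).round(3))
go([-.020,.165,.15])
E
```

```text
(255, 128) [ 0.69   0.069 -0.001] [ 0.081  0.253 -0.001]
(310, 115) [ 0.673 -0.052  0.158] [0.11  0.134 0.158]
(360, 80) [ 0.75  -0.161  0.167] [0.222 0.061 0.167]
(364, 110) [ 0.683 -0.168  0.164] [0.163 0.029 0.164]
(357, 128) [ 0.689 -0.189  0.004] [0.176 0.013 0.004]
(310, 50) [ 0.819 -0.053  0.168] [0.246 0.188 0.168]
(364, 50) [ 0.82  -0.172  0.166] [0.292 0.077 0.166]
t 0.15 tcp loc mm [-171.1 -576.2  249.6] yaw 13.7 roll to 68.2: -0.951 F loc [-0.4  0.1 -0.3] gap mm 85.4 q [-1.51  0.53  1.43 -0.    1.18 -0.18]
dp cm [ 55.3 -51.6  10.1]
```

```bash
python3 -m creep '{"claw":[0,0,0,0,0,0,0,0,0,0,0,0],"dp":[[4,-3,0],[8,-6,0],[12,-10,0],[16,-14,0],[20,-18,0],[24,-22,0],[28,-26,0],[32,-30,0],[36,-34,0],[40,-38,0],[44,-42,0],[48,-45,0]],"roll":[-0.1,-0.2,-0.3,-0.4,-0.5,-0.6,-0.7,-0.8,-0.9,-0.951,-0.951,-0.951]}' 30; python3 -c "
from h import *
go([-.020,.165,.15])"
```

```text
t: 1.35
tcp_pos: [0.4743, -0.1025, 0.2503]
tool_rot: [0.828, 0.56, -0.0, -0.0]
force: [1.0, -0.5, 0.6]
finger_gap: 0.001
t 1.35 tcp loc mm [-55.2  13.2 250.3] yaw 68.2 roll to 68.2: -0.0 F loc [ 1.1 -0.1  0.6] gap mm 0.0 q [-0.44  0.34  1.77 -0.    1.03 -0.06]
dp cm [15.2  3.5 10. ]
```

```bash
python3 -m creep '{"claw":[0],"dp":[[0,0,0]],"roll":[0]}'; python3 -c "
from h import *
go([-.020,.165,.15])
s=snap('wrist','w1')
print(proj(s,wor([-.018,.12,.05])))
s=snap('scene','s1')"
```

```text
t: 1.45
tcp_pos: [0.4763, -0.0997, 0.2504]
tool_rot: [0.826, 0.564, 0.001, -0.0]
force: [-0.4, -0.3, 0.2]
finger_gap: -0.002
t 1.45 tcp loc mm [-54.4  16.6 250.4] yaw 68.6 roll to 68.2: 0.007 F loc [-0.3 -0.4  0.2] gap mm -0.2 q [-0.44  0.34  1.77  0.    1.03 -0.07]
dp cm [14.8  3.5 10.1]
(np.float64(294.5335422057775), np.float64(65.9267286487207))
```

View pics/w1.png

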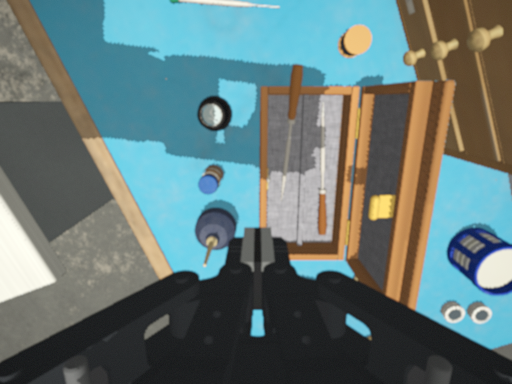

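The wrist view shows the case aligned with the picture. The handle end is at (297,66), the tip at (282,195), the left rim edge at row 87, and the front rim at column 261.

Run:
```python
from h import *
s=dict(np.load('pics/w1.npz'))
for n,u,v,z in [('handle',297,66,.052),('tip',282,195,.0085),('FL',261,87,.038),('F mid',261,170,.038),('Lmid',310,87,.038),('BL',358,87,.038),('BR',352,258,.038),('lidlipTop',420,190,None),('lidtopBack',428,190,None),('lid back',437,190,None),('lidL',450,82,None)]:
    print(n,(loc(pt(s,u,v,z))*1000).round(1),(loc(pt(s,u,v))*1000).round(1))
```

```text
handle [-15.8 119.8  52. ] [-16.4 119.3  56.8]
tip [-22.7 -27.4   8.5] [-22.7 -27.3   8.6]
FL [-50.9 100.3  38. ] [-50.9 100.4  37.4]
F mid [-49.9  11.4  38. ] [-49.9  11.5  38.6]
Lmid [  0.4 100.7  38. ] [  0.4 100.7  38.1]
BL [ 50.7 101.1  38. ] [ 50.4 101.   39.1]
BR [ 63.3 -98.8  38. ] [ 59.6 -92.9  48.5]
lidlipTop [ 72.2  21.3 146.9] [ 72.2  21.3 146.9]
lidtopBack [ 73.9  23.6 154.6] [ 73.9  23.6 154.6]
lid back [176.5 -22.   -0. ] [176.5 -22.   -0. ]
lidL [ 77.  100.5 153.5] [ 77.  100.5 153.5]
```

```bash
python3 -c "
from h import *
go([-.017,.146,.0605])"
python3 -m creep '{"claw":[0,0,0,0,0,0],"dp":[[4,1,0],[8,2,0],[12,3,4],[12.9,3.8,9],[12.9,3.8,13],[12.9,3.8,15]],"roll":[0,0,0,0,0,0]}'; python3 -c "
from h import *
go([-.017,.146,.0605])"
```

```text
t 1.55 tcp loc mm [-55.   12.3 250.1] yaw 68.4 roll to 68.2: 0.003 F loc [ 0.  -0.5 -0.1] gap mm -0.1 q [-0.45  0.34  1.77 -0.    1.03 -0.07]
dp cm [13.4  3.9 18.9]
t: 2.15
tcp_pos: [0.5547, -0.0002, 0.0962]
tool_rot: [0.829, 0.56, -0.003, -0.002]
force: [-0.1, -0.8, 0.2]
finger_gap: 0.0
t 2.15 tcp loc mm [-18.6 138.1  96.2] yaw 68.1 roll to 68.2: -0.002 F loc [ 0.2 -0.7  0.2] gap mm 0.0 q [-0.2   0.66  1.73 -0.    0.76  0.18]
dp cm [0.8 0.2 3.6]
```

```bash
python3 -m creep '{"claw":[0,0,0],"dp":[[0.8,0.2,0],[0.8,0.2,0],[0.8,0.2,0]],"roll":[0,0,0]}'; python3 -c "
from h import *
go([-.017,.146,.0605])"
```

```text
t: 2.45
tcp_pos: [0.5634, 0.0066, 0.102]
tool_rot: [0.828, 0.56, 0.001, 0.001]
force: [0.2, -0.8, 0.6]
finger_gap: 0.004
t 2.45 tcp loc mm [-13.  147.6 102. ] yaw 68.1 roll to 68.2: -0.001 F loc [ 0.5 -0.7  0.6] gap mm 0.4 q [-0.19  0.66  1.71 -0.    0.77  0.2 ]
dp cm [-0.2 -0.4  4.1]
```

```bash
python3 -m creep '{"claw":[0,0,0,0],"dp":[[-0.1,-0.3,2],[-0.1,-0.3,4.1],[-0.1,-0.3,4.1],[-0.1,-0.3,4.1]],"roll":[0,0,0,0]}'; python3 -c "
from h import *
go([-.017,.146,.0605])
snap('wrist','w2');snap('scene','s2')"
```

```text
t: 2.85
tcp_pos: [0.5597, 0.0074, 0.0607]
tool_rot: [0.828, 0.56, 0.001, 0.001]
force: [0.8, 0.0, -0.0]
finger_gap: 0.002
t 2.85 tcp loc mm [-16.8 147.   60.7] yaw 68.1 roll to 68.2: -0.001 F loc [ 0.7  0.3 -0. ] gap mm 0.2 q [-0.19  0.72  1.74 -0.    0.68  0.2 ]
dp cm [-0.1 -0.   0. ]
```

View pics/w2.png

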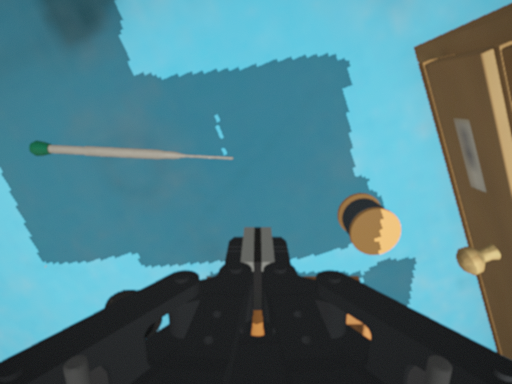

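View pics/s2.png

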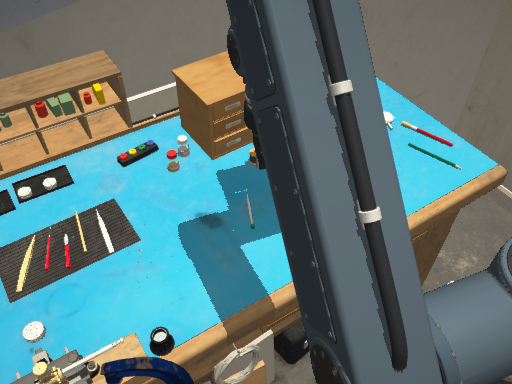

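```bash
python3 -m creep '{"claw":[0,0,0,0,0,0,0,0,0,0,0,0],"dp":[[-1,0,0],[-1.5,0,0],[-2,0,0],[-2.4,0,0],[-2.8,0,0],[-3.2,0,0],[-3.6,0,0],[-4,0,0],[-4.4,0,0],[-4.8,0,0],[-5,0,0],[-5,0,0]],"roll":[0,0,0,0,0,0,0,0,0,0,0,0]}'; python3 -c "
from h import *
st()
snap('wrist','w3');snap('top','t3')"
```

```text
t: 4.15
tcp_pos: [0.5403, -0.0389, 0.0593]
tool_rot: [0.828, 0.56, -0.0, -0.0]
force: [-0.3, 0.6, -0.1]
finger_gap: 0.0
t 4.15 tcp loc mm [-17.7  96.8  59.3] yaw 68.1 roll to 68.2: -0.001 F loc [-0.5  0.4 -0.1] gap mm 0.0 q [-0.28  0.71  1.78 -0.    0.65  0.1 ]
```

View pics/w3.png

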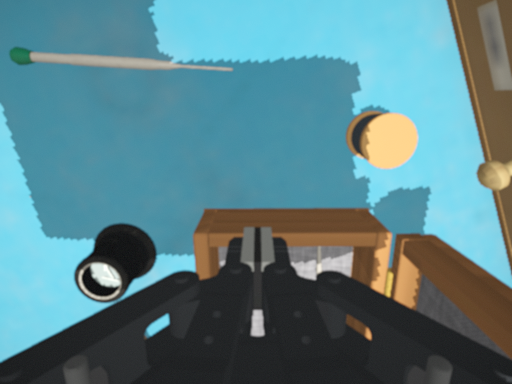

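View pics/t3.png

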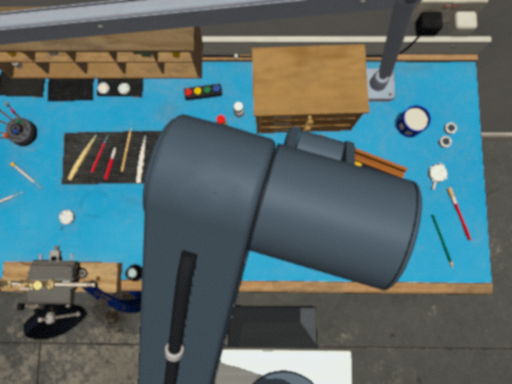

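The handle no longer shows outside the left wall, so it has gone in. I'll lift clear and look from above.

```bash
python3 -m creep '{"claw":[0,0,0,4.5,4.5,4.5,4.5,4.5,4.5],"dp":[[0,0,-5],[0,0,-10],[-2,0,-15],[-6,-1,-19],[-9,-2,-19],[-9,-2,-19],[-9,-2,-19],[-9,-2,-19],[-9,-2,-19]],"roll":[0,0,0,0,0,0,0,0,0]}'; python3 -c "
from h import *
st()
snap('wrist','w4')"
```

```text
t: 5.15
tcp_pos: [0.4885, -0.1137, 0.2485]
tool_rot: [0.828, 0.561, -0.0, -0.001]
force: [-0.0, 0.0, 0.3]
finger_gap: 0.528
t 5.15 tcp loc mm [-37.9   8.1 248.5] yaw 68.2 roll to 68.2: 0.001 F loc [-0.  -0.   0.3] gap mm 44.9 q [-0.45  0.37  1.74  0.    1.04 -0.07]
```

View pics/w4.png

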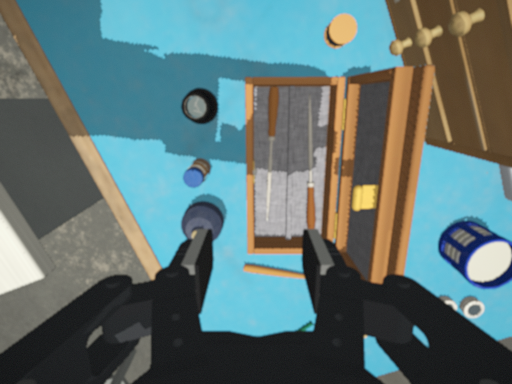

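Run:
```python
from h import *
s=dict(np.load('pics/w4.npz'))
cv2.imwrite('pics/w4c.png',cv2.resize(s['image'][60:270,235:445,::-1],None,fx=2.8,fy=2.8,interpolation=cv2.INTER_CUBIC))
for u,v in [(273,87),(273,95),(272,110),(271,130),(270,150),(268,175),(267,200),(267,215),(311,200)]:
    print((u,v),(loc(pt(s,u,v))*1000).round(1))
```

```text
(273, 87) [-20.9  92.2  16.3]
(273, 95) [-20.8  83.7  15.6]
(272, 110) [-21.6  67.4  15.3]
(271, 130) [-22.3  44.7  12. ]
(270, 150) [-23.1  20.9   9.8]
(268, 175) [-25.1 -10.1   8.6]
(267, 200) [-26.  -42.9   7.3]
(267, 215) [-25.8 -63.4   6.5]
(311, 200) [ 28.3 -40.7  13.6]
```

View pics/w4c.png

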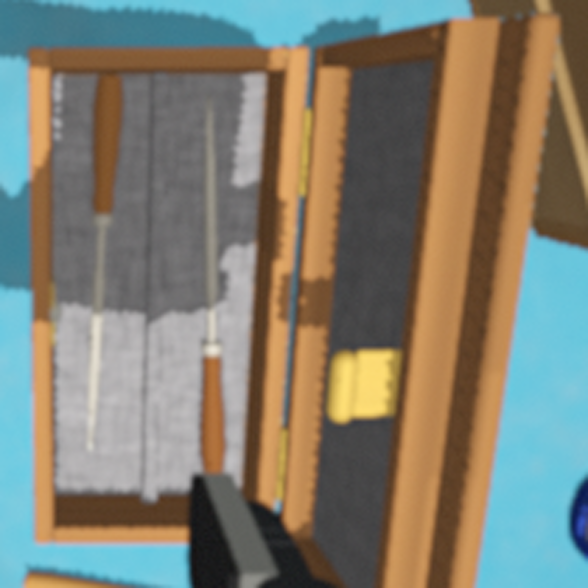

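The file lies flat, but its handle end is right against the left wall (y ≈ 92–94 mm). I'll press on the handle lightly and drag the file about 12 mm inward for margin.

```bash
python3 -c "
from h import *
go([-.021,.068,.044])"
python3 -m creep '{"claw":[0,0,0,0,0,0,0,0,0],"dp":[[3,0.8,0],[6,1.7,0],[6,1.7,5],[6,1.7,10],[6,1.7,14],[6,1.7,18],[6,1.7,20],[6,1.7,20.4],[6,1.7,20.4]],"roll":[0,0,0,0,0,0,0,0,0]}'; python3 -c "
from h import *
go([-.021,.068,.035])"
```

```text
t 5.2 tcp loc mm [-37.9   8.1 248.5] yaw 68.3 roll to 68.2: 0.001 F loc [0.7 0.1 0.1] gap mm 44.8 q [-0.45  0.37  1.74  0.    1.04 -0.07]
dp cm [ 6.   1.7 20.4]
t: 6.1
tcp_pos: [0.5263, -0.0647, 0.0444]
tool_rot: [0.828, 0.561, -0.001, -0.001]
force: [0.6, -0.5, 0.7]
finger_gap: -0.001
t 6.1 tcp loc mm [-21.   67.6  44.4] yaw 68.2 roll to 68.2: 0.0 F loc [ 0.8 -0.2  0.7] gap mm -0.1 q [-0.33  0.73  1.81  0.    0.6   0.05]
dp cm [0.  0.  0.9]
```

```bash
python3 -m creep '{"claw":[0,0,0,0],"dp":[[0,0,0.6],[0,0,0.8],[0,0,0.95],[0,0,0.95]],"roll":[0,0,0,0]}'; python3 -c "
from h import *
go([-.021,.068,.035])"
```

```text
t: 6.5
tcp_pos: [0.5267, -0.0654, 0.0364]
tool_rot: [0.828, 0.56, 0.0, 0.0]
force: [0.3, -0.8, 0.5]
finger_gap: -0.001
t 6.5 tcp loc mm [-20.4  67.1  36.4] yaw 68.2 roll to 68.2: -0.001 F loc [ 0.6 -0.6  0.5] gap mm -0.1 q [-0.33  0.75  1.81  0.    0.58  0.05]
dp cm [ 0.1 -0.1  0.1]
```

```bash
python3 -m creep '{"claw":[0,0,0],"dp":[[0,0,0.1],[0,0,0.2],[0,0,0.2]],"roll":[0,0,0]}'; python3 -c "
from h import *
st()"
```

```text
t: 6.8
tcp_pos: [0.5267, -0.0654, 0.0342]
tool_rot: [0.828, 0.56, 0.0, 0.0]
force: [-1.0, -0.3, 3.7]
finger_gap: -0.003
t 6.8 tcp loc mm [-20.4  67.1  34.2] yaw 68.2 roll to 68.2: -0.001 F loc [-0.8 -0.7  3.7] gap mm -0.3 q [-0.33  0.75  1.82  0.    0.57  0.05]
```

Contact at about 4 N. Next I drag 13 mm and then lift.

```bash
python3 -m creep '{"claw":[0,0,0,0,0,0,0],"dp":[[0,0,0.06],[-0.3,0,0.06],[-0.6,0,0.06],[-0.9,0,0.06],[-1.2,0,0.06],[-1.4,0,0.06],[-1.4,0,0.06]],"roll":[0,0,0,0,0,0,0]}'; python3 -c "
from h import *
st()"
python3 -m creep '{"claw":[0,0,0,4.5,4.5,4.5,4.5,4.5],"dp":[[0,0,-5],[0,0,-10],[-2,0,-15],[-5,-1,-20],[-5,-2,-21],[-5,-2,-21],[-5,-2,-21],[-5,-2,-21]],"roll":[0,0,0,0,0,0,0,0]}'; python3 -c "
from h import *
st()
s=snap('wrist','w5')
cv2.imwrite('pics/w5c.png',cv2.resize(s['image'][60:270,235:445,::-1],None,fx=2.8,fy=2.8,interpolation=cv2.INTER_CUBIC))
"
```

```text
t: 7.5
tcp_pos: [0.5222, -0.0783, 0.0341]
tool_rot: [0.828, 0.56, 0.001, 0.001]
force: [0.9, 1.8, 7.8]
finger_gap: 0.001
t 7.5 tcp loc mm [-19.8  53.5  34.1] yaw 68.1 roll to 68.2: -0.001 F loc [0.2 2.  7.8] gap mm 0.1 q [-0.36  0.75  1.82  0.    0.56  0.02]
t: 8.3
tcp_pos: [0.4836, -0.1168, 0.2419]
tool_rot: [0.828, 0.561, -0.001, -0.001]
force: [-0.0, -0.1, 0.1]
finger_gap: 0.529
t 8.3 tcp loc mm [-41.3   3.4 241.9] yaw 68.2 roll to 68.2: -0.0 F loc [-0.  -0.1  0.1] gap mm 45.0 q [-0.46  0.37  1.75  0.    1.02 -0.08]
```

View pics/w5c.png

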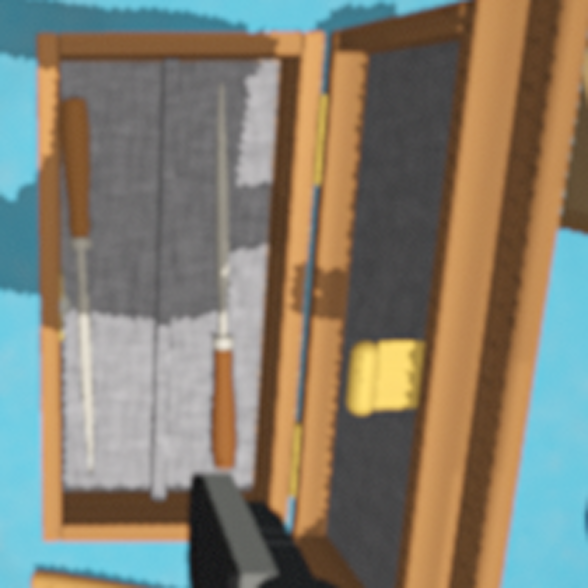

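The file now sits well clear of the left end wall and lies flat, and the other file is undisturbed. Next I measure the lid's top edge.

Run:
```python
from h import *
s=dict(np.load('pics/w5.npz'))
f,cx,cy=K(s); v,u=np.mgrid[0:384,0:512]; d=s['z_map']
X=np.stack([(u-cx)/f*d,(v-cy)/f*d,d],-1).reshape(-1,3); ok=(d.ravel()>0)
W=(X-s['t'])@s['R']
L=np.c_[(W[:,:2]-CTR)@CR,W[:,2]]
for y in (60,20,-20):
    m=ok&(abs(L[:,1]*1000-y)<4)&(L[:,2]>.05)&(L[:,0]>.03)&(L[:,0]<.14)&(L[:,2]<.17)
    Q=L[m]*1000
    for z0 in range(60,165,8):
        k=(Q[:,2]>=z0)&(Q[:,2]<z0+8)
        if k.any(): print(y,z0,k.sum(),Q[k,0].min().round(1),np.median(Q[k,0]).round(1),Q[k,0].max().round(1))
```

```text
60 60 33 66.5 67.4 68.1
60 68 31 67.1 67.9 68.4
60 76 33 67.6 68.3 69.0
60 84 37 67.3 68.6 69.5
60 92 42 68.3 69.2 70.1
60 100 45 68.9 69.6 70.3
60 108 10 69.5 69.8 70.2
60 132 39 58.7 59.2 71.8
60 140 271 58.8 67.4 73.9
60 148 184 72.0 74.6 81.0
60 156 6 74.8 76.9 78.8
20 60 28 67.0 67.5 68.3
20 68 29 67.3 68.1 68.4
20 76 33 67.9 68.5 69.2
20 84 31 68.3 68.9 69.5
20 92 35 68.5 69.3 70.1
20 100 42 69.0 69.7 70.7
20 108 9 69.3 70.0 70.1
20 132 34 58.8 59.4 71.2
20 140 244 59.0 67.7 73.7
20 148 156 72.2 74.7 80.8
20 156 3 73.6 75.4 77.9
-20 84 6 68.5 69.1 69.6
-20 92 17 68.9 69.4 70.1
-20 100 29 69.0 70.1 70.5
-20 108 8 69.7 70.0 70.3
-20 132 34 59.1 59.6 73.3
-20 140 204 59.0 67.6 73.8
-20 148 137 72.4 74.7 81.0
-20 156 4 75.7 77.0 77.1
```

```bash
python3 -c "
from h import *
go([.077,.02,.156])"
python3 -m creep '{"claw":[4.5,4.5,4.5,4.5,4.5,4.5],"dp":[[0.6,4,0],[1.2,8,0],[1.6,11.8,0],[1.6,11.8,2],[1.6,11.8,4],[1.6,11.8,4]],"roll":[0,0,0,0,0,0]}'; python3 -c "
from h import *
go([.077,.02,.156])"
```

```text
t 8.35 tcp loc mm [-41.3   3.5 241.7] yaw 68.2 roll to 68.2: -0.0 F loc [-0.4 -0.3 -0.3] gap mm 44.6 q [-0.46  0.37  1.75  0.    1.02 -0.08]
dp cm [ 1.6 11.9  8.5]
t: 8.95
tcp_pos: [0.5974, -0.1448, 0.1982]
tool_rot: [0.828, 0.561, -0.003, -0.004]
force: [-0.7, 0.6, -0.5]
finger_gap: 0.526
t 8.95 tcp loc mm [ 74.8  19.7 198.2] yaw 68.2 roll to 68.2: 0.0 F loc [-0.9  0.3 -0.5] gap mm 44.7 q [-0.42  0.58  1.5   0.    1.07 -0.04]
dp cm [0.  0.3 4.2]
```

```bash
python3 -m creep '{"claw":[4.5,4.5],"dp":[[0,0,0],[0,0,0]],"roll":[0,0]}'; python3 -c "
from h import *
go([.077,.02,.156])
s=snap('wrist','w6'); print(proj(s,wor([.077,.02,.155])))"
```

```text
t: 9.15
tcp_pos: [0.6, -0.1463, 0.2036]
tool_rot: [0.828, 0.561, 0.0, 0.0]
force: [0.2, -0.1, 0.3]
finger_gap: 0.532
t 9.15 tcp loc mm [ 77.7  19.3 203.6] yaw 68.2 roll to 68.2: -0.0 F loc [ 0.3 -0.   0.3] gap mm 45.2 q [-0.42  0.57  1.5   0.    1.07 -0.04]
dp cm [ 0.1 -0.1  4.8]
(np.float64(256.3180463787126), np.float64(220.65966543527907))
```

View pics/w6.png

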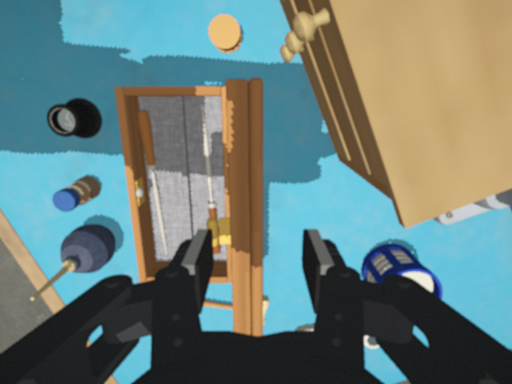

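The fingers straddle the lid edge (lid at columns 228–262, fingertips at 208 and 308). Now I descend.

```bash
python3 -m creep '{"claw":[4.5,4.5,4.5,4.5,4.5],"dp":[[0,0,1.5],[0,0,3],[0,0,4.5],[0,0,4.8],[0,0,4.8]],"roll":[0,0,0,0,0]}'; python3 -c "
from h import *
st()
s=snap('wrist','w7');s=snap('top','t7')"
```

```text
t: 9.7
tcp_pos: [0.5996, -0.1464, 0.1556]
tool_rot: [0.828, 0.56, 0.0, 0.0]
force: [0.8, -0.3, 0.7]
finger_gap: 0.524
t 9.7 tcp loc mm [ 77.4  19.  155.6] yaw 68.2 roll to 68.2: -0.001 F loc [0.9 0.1 0.7] gap mm 44.5 q [-0.42  0.63  1.54  0.    0.97 -0.04]
```

View pics/w7.png

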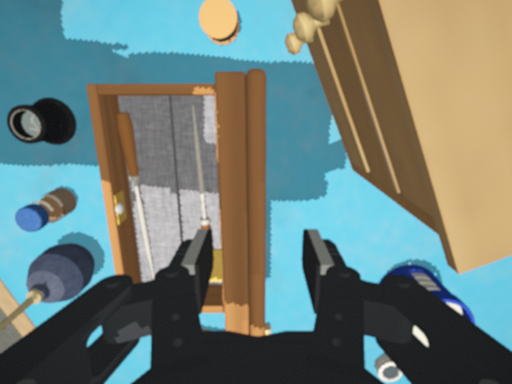

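```bash
python3 -m creep '{"claw":[4.5,4.5,4.5,4.5,4.5,4.5,4.5,4.5,4.5,4.5,4.5,4.5],"dp":[[0,-0.8,-0.1],[0,-1.5,-0.2],[0,-2.2,-0.2],[0,-2.8,-0.2],[0,-3.4,-0.2],[0,-4,-0.2],[0,-4.6,-0.2],[0,-5.2,-0.2],[0,-5.8,-0.1],[0,-6.4,-0.1],[0,-6.8,0],[0,-6.8,0]],"roll":[0,0,0,0,0,0,0,0,0,0,0,0]}'; python3 -c "
from h import *
st()
s=snap('wrist','w8');s=snap('scene','s8')"
```

```text
t: 11.0
tcp_pos: [0.5353, -0.1205, 0.1549]
tool_rot: [0.828, 0.56, -0.0, -0.001]
force: [0.6, 0.6, 0.0]
finger_gap: 0.53
t 11.0 tcp loc mm [  8.1  19.2 154.9] yaw 68.2 roll to 68.2: -0.001 F loc [0.4 0.8 0. ] gap mm 45.1 q [-0.43  0.56  1.71  0.    0.87 -0.04]
```

View pics/w8.png

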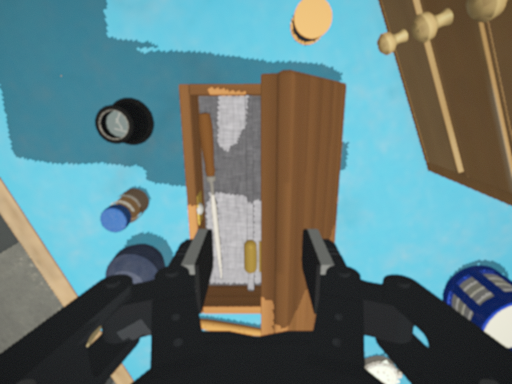

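View pics/s8.png

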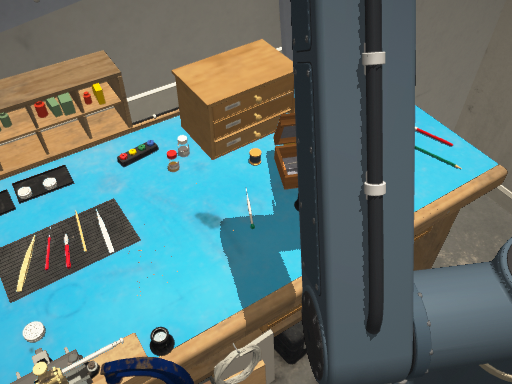

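The lid has come forward between the fingers (board from column 262 to 345). Next I get its angle from depth.

```bash
cat >> h.py <<'E'
def lid(s):
    f,cx,cy=K(s); v,u=np.mgrid[0:384,0:512]; d=s['z_map']
    X=np.stack([(u-cx)/f*d,(v-cy)/f*d,d],-1).reshape(-1,3)
    W=(X-s['t'])@s['R']; L=np.c_[(W[:,:2]-CTR)@CR,W[:,2]]*1000
    m=(d.ravel()>0)&(abs(L[:,1]-65)<20)&(L[:,2]>42)&(L[:,2]<175)&(L[:,0]>-90)&(L[:,0]<120)
    Q=L[m]; r=Q[:,[0,2]]-[52,38]
    best=None
    for th in np.arange(0,1.75,.005):
        n=r@[np.sin(th),np.cos(th)]; a=r@[-np.cos(th),np.sin(th)]
        k=((abs(n-22)<1.5)&(a>5)&(a<120)).sum()
        if best is None or k>best[0]: best=(k,th)
    th=best[1]; print('lid theta',round(th,3),best[0],'of',m.sum(),'lip x,z',(np.array([52,38])+118*np.array([-np.cos(th),np.sin(th)])+18*np.array([np.sin(th),np.cos(th)])).round(1))
E
python3 -c "
from h import *
lid(dict(np.load('pics/w8.npz')))"
```

```text
lid theta 1.125 4207 of 6459 lip x,z [ 17.4 152.2]
```

```bash
python3 -m creep '{"claw":[3.7,3,3,3,3,3,3,3,3,3,3,3],"dp":[[0,0.3,0],[0,0.7,0],[0,0.7,0],[0,0.3,0.1],[0,-0.2,0.1],[0,-0.6,0.2],[0,-0.9,0.3],[0,-1.1,0.4],[0,-1.3,0.5],[0,-1.5,0.6],[0,-1.7,0.7],[0,-1.7,0.7]],"roll":[0,0,0,0,0,0,0,0,0,0,0,0]}'; python3 -c "
from h import *
st()
s=snap('wrist','w9');lid(s)"
```

```text
t: 12.3
tcp_pos: [0.5202, -0.1145, 0.148]
tool_rot: [0.828, 0.56, -0.0, -0.0]
force: [0.2, 0.5, 0.0]
finger_gap: 0.354
t 12.3 tcp loc mm [ -8.2  19.1 148. ] yaw 68.2 roll to 68.2: -0.001 F loc [-0.1  0.6  0. ] gap mm 30.1 q [-0.43  0.55  1.76  0.    0.83 -0.05]
lid theta 0.855 8017 of 8934 lip x,z [-11.9 138.9]
```

View pics/w9.png

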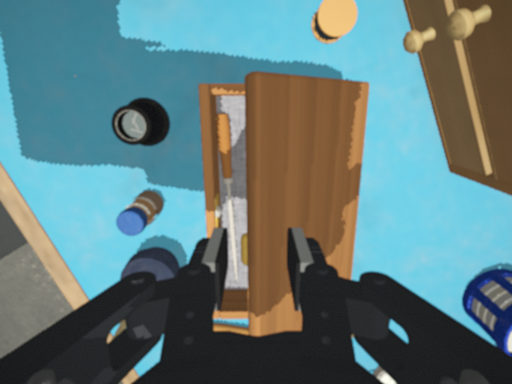

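```bash
python3 -m creep '{"claw":[3,3,3,3,3,3,3,3,3,3],"dp":[[0,-0.2,0.4],[0,-0.4,0.8],[0,-0.6,1.2],[0,-0.9,1.5],[0,-1.2,1.8],[0,-1.5,2.1],[0,-1.8,2.4],[0,-2.0,2.6],[0,-2.2,2.7],[0,-2.2,2.7]],"roll":[0,0,0,0,0,0,0,0,0,0]}'; python3 -c "
from h import *
st()
s=snap('wrist','w10');lid(s)"
```

```text
t: 13.35
tcp_pos: [0.4996, -0.1062, 0.121]
tool_rot: [0.828, 0.56, -0.0, -0.001]
force: [-2.2, 0.2, -1.2]
finger_gap: 0.349
t 13.35 tcp loc mm [-30.4  19.1 121. ] yaw 68.2 roll to 68.2: -0.0 F loc [-2.1 -0.6 -1.2] gap mm 29.7 q [-0.43  0.58  1.83 -0.    0.73 -0.05]
lid theta 0.48 13315 of 14022 lip x,z [-44.4 108.5]
```

View pics/w10.png

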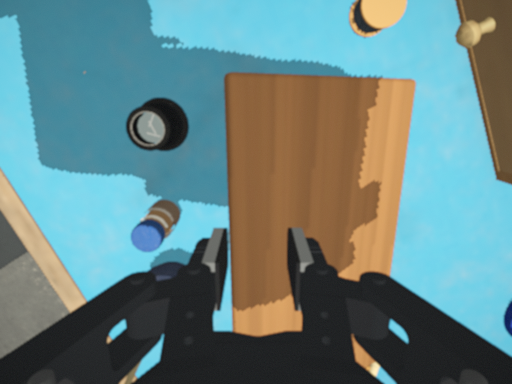

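The lid (θ ≈ 0.48) rests on the front finger. I'll widen the gap while keeping the front finger in place and going slightly deeper, so the rear finger clears the board at low angles.

```bash
python3 -m creep '{"claw":[3.5,4,4.5,5,5.5,6,6.5,6.5,6.5],"dp":[[0,0.25,0.2],[0,0.5,0.4],[0,0.75,0.6],[0,1.0,0.7],[0,1.25,0.8],[0,1.5,0.9],[0,1.75,1.0],[0,1.75,1.0],[0,1.75,1.0]],"roll":[0,0,0,0,0,0,0,0,0]}'; python3 -c "
from h import *
st()
s=snap('wrist','w11');lid(s)"
```

```text
t: 14.3
tcp_pos: [0.5125, -0.1111, 0.1103]
tool_rot: [0.828, 0.561, -0.003, -0.004]
force: [-6.9, 2.5, 4.0]
finger_gap: 0.757
t 14.3 tcp loc mm [-16.6  19.4 110.3] yaw 68.2 roll to 68.2: -0.0 F loc [-7.3 -0.2  4. ] gap mm 64.4 q [-0.43  0.61  1.8  -0.    0.74 -0.05]
lid theta 0.415 15941 of 16672 lip x,z [-48.7 102. ]
```

View pics/w11.png

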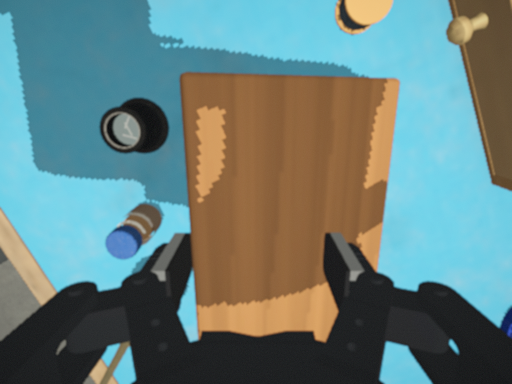

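```bash
python3 -m creep '{"claw":[6.5,6.5,6.5,6.5,6.5,6.5,6.5,6.5,6.5],"dp":[[0,-0.2,0.2],[0,-0.4,0.4],[0,-0.6,0.7],[0,-0.85,1.0],[0,-1.1,1.3],[0,-1.3,1.6],[0,-1.5,1.9],[0,-1.6,2.2],[0,-1.6,2.2]],"roll":[0,0,0,0,0,0,0,0,0]}'; python3 -c "
from h import *
st()
s=snap('wrist','w12');lid(s)"
```

```text
t: 15.25
tcp_pos: [0.502, -0.1074, 0.0889]
tool_rot: [0.828, 0.56, 0.0, 0.0]
force: [-1.7, -0.2, -0.9]
finger_gap: 0.758
t 15.25 tcp loc mm [-27.7  18.9  88.9] yaw 68.2 roll to 68.2: -0.0 F loc [-1.5 -0.8 -0.9] gap mm 64.4 q [-0.43  0.64  1.84 -0.    0.66 -0.05]
lid theta 0.18 18990 of 19919 lip x,z [-60.9  76.8]
```

View pics/w12.png

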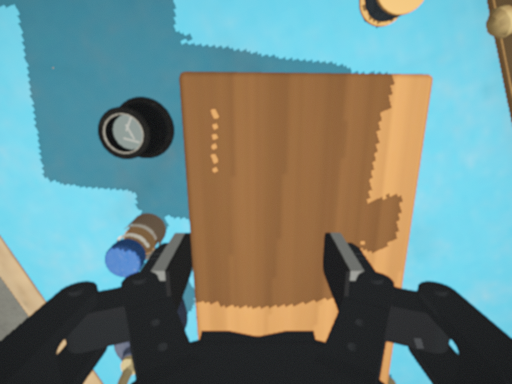

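θ ≈ 0.18 and still supported. I'll ease it down the last bit onto the catch, then lift and close the fingers.

```bash
python3 -m creep '{"claw":[6.5,6.5,6.5,6.5,6.5,6.5,0,0,0,0,0,0],"dp":[[0,-0.1,0.2],[0,-0.2,0.3],[0,-0.35,0.3],[0,-0.5,0.3],[0,-0.7,0.1],[0,-0.7,-2],[0,-0.9,-4],[-1.2,-1.5,-4],[-1.9,-2.6,-4],[-1.9,-2.6,-4],[-1.9,-2.6,-4],[-1.9,-2.6,-4]],"roll":[0,0,0,0,0,0,0,0,0,0,0,0]}'; python3 -c "
from h import *
st()
s=snap('wrist','w13');lid(s)"
```

```text
t: 16.5
tcp_pos: [0.4702, -0.1151, 0.1287]
tool_rot: [0.828, 0.56, -0.0, -0.0]
force: [-0.1, -0.0, 0.6]
finger_gap: -0.003
t 16.5 tcp loc mm [-54.4   0.  128.7] yaw 68.1 roll to 68.2: -0.001 F loc [-0.1 -0.1  0.6] gap mm -0.2 q [-0.47  0.54  1.89  0.    0.71 -0.09]
lid theta 0.12 12574 of 13377 lip x,z [-63.  70.]
```

View pics/w13.png

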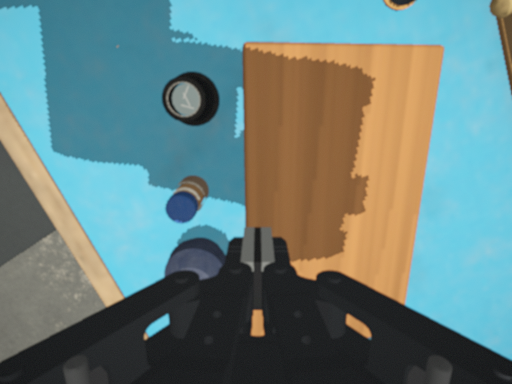

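The lid sits on the catch (θ ≈ 0.12), with fingertips over the middle of the front edge. Now I press.

```bash
python3 -m creep '{"claw":[0,0,0,0,0,0,0,0,0],"dp":[[0,0.1,1.5],[0,0.1,3],[0,0.1,3.5],[0,0.1,3.8],[0,0.1,4.1],[0,0.1,4.4],[0,0.1,4.6],[0,0.1,4.8],[0,0.1,4.9]],"roll":[0,0,0,0,0,0,0,0,0]}'; python3 -c "
from h import *
st()"
```

```text
t: 17.45
tcp_pos: [0.4718, -0.1157, 0.0801]
tool_rot: [0.828, 0.56, 0.0, 0.0]
force: [1.0, -0.1, -0.0]
finger_gap: -0.0
t 17.45 tcp loc mm [-52.7   0.1  80.1] yaw 68.2 roll to 68.2: -0.001 F loc [ 0.9  0.3 -0. ] gap mm -0.0 q [-0.47  0.64  1.92  0.    0.59 -0.09]
```

```bash
python3 -m creep '{"claw":[0,0,0,0],"dp":[[0,0,0.1],[0,0,0.2],[0,0,0.3],[0,0,0.3]],"roll":[0,0,0,0]}'; python3 -c "
from h import *
st()"
python3 -m creep '{"claw":[0,0,0,0,0,0,0],"dp":[[0,0,-3],[0,0,-7],[0,0,-12],[-3,-2,-16],[-5,-4,-16],[-5,-4,-16],[-5,-4,-16]],"roll":[0,0,0,0,0,0,0]}'; python3 -c "
from h import *
st()
s=snap('wrist','w14');lid(s); snap('top','t14')"
```

```text
t: 17.85
tcp_pos: [0.4717, -0.1156, 0.0788]
tool_rot: [0.828, 0.56, 0.0, 0.001]
force: [-2.0, 0.5, 14.9]
finger_gap: 0.002
t 17.85 tcp loc mm [-52.9   0.1  78.8] yaw 68.2 roll to 68.2: -0.0 F loc [-2.  -0.3 14.9] gap mm 0.1 q [-0.47  0.64  1.92 -0.    0.58 -0.09]
t: 18.55
tcp_pos: [0.4154, -0.1471, 0.2374]
tool_rot: [0.829, 0.56, 0.0, 0.0]
force: [-1.1, -1.1, -0.0]
finger_gap: -0.003
t 18.55 tcp loc mm [-93.4 -50.1 237.4] yaw 68.1 roll to 68.2: -0.002 F loc [-0.6 -1.4 -0. ] gap mm -0.2 q [-0.6   0.3   1.89  0.    0.95 -0.21]
lid theta 0.0 5639 of 6221 lip x,z [-66.  56.]
```

View pics/w14.png

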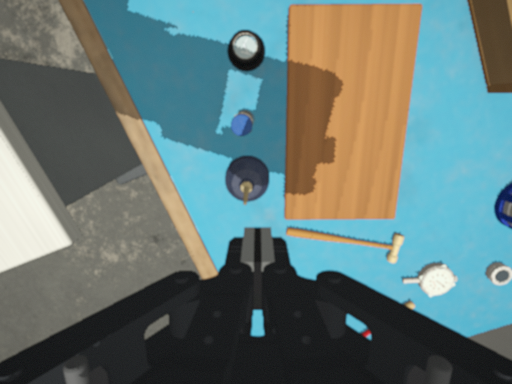

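The lid is shut (θ ≈ 0), and the loupe, bottle, blower and hammer stand where they were. The robot is well clear, so I'll hand it in.

Run:
```python
from h import *
s=dict(np.load('pics/w14.npz'))
for n,u,v,z in [('loupe',244,44,.035),('bottle',241,124,.048),('hammer head',396,248,.012),('hammer end',288,231,.012),('blower bulb',246,178,.035)]: print(n,(loc(pt(s,u,v,z))*1000).round(0))
print(workorder.sign_off())
```

```text
loupe [-106.   73.   35.]
bottle [-110.   -3.   48.]
hammer head [  82. -160.   12.]
hammer end [ -55. -137.   12.]
blower bulb [-106.  -62.   35.]
the job is handed in; nothing more can be done
None
```

The case is shut with both files inside, and I handed the job in at about 18.6 s of the 51 s allowed. The sign-off reports no verdict, so what follows rests on my own last checks.

- **File:** I pushed the propped file in over the left wall. Its handle end then sat almost against the wall, so I pressed it lightly (4–8 N) and dragged it about 13 mm further in. The last picture before closing showed it lying flat in the front trough and the other file undisturbed. With the lid shut I could not look again.
- **Lid:** I brought it over between the open fingers and lowered it resting on the front finger, with lid readings of 0.86, 0.48, 0.42 and 0.18 rad, then 0.12 on the catch. While I widened the fingers the wrist force rose to about 8 N. The lid's speed was not measured directly.
- **Catch:** I pressed the middle of the front edge down until the lid gave way under it. A further press met 15 N at the shut height, and depth then read the lid at about 0.00 rad.
- **Neighbours:** the loupe, bottle, blower and hammer measured within about 4 mm of where they started. The spool was out of the last wrist view, so I did not re-measure it; it looked untouched in the earlier pictures.

The gripper was well clear of everything at hand-in, with only about 1.5 N of force-reading noise.

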